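# Close the sample box and peel off a cover for it

### The job

The white lid lies loose on the blue sample box: press it down until it is seated level all the way round. Then take the top orange cover off the clinging stack by its blue corner tab: lift that corner first, so that the cover peels up at a clear slant while the opposite corner still sits on the stack, leaving the rest of the stack standing where it is. Finish holding the cover in the gripper, level, centred over the closed box and lined up with it, a hand's breadth or less above the lid without touching it, and disturb nothing else.

Things in the scene. Friction and masses are not known exactly. Their poses are not given: they have to be found in the camera images.
- box: Blue open-topped sample box, fixed to the bench, 84 (x) x 120 (y) x 58 mm high. Origin: centre of its underside, z up. Four small sprung grey latches on its two long sides hold the loose lid about 6 mm too high; pushing the lid home takes roughly 5 to 15 N at its centre, after which they keep it down.
- lid: Loose white lid of the box, 94 x 130 x 18 mm, with a 14 mm deep skirt 3 mm thick that goes around the outside of the box walls (2 mm play each side). Origin: centre of the skirt's lower edge, z up. Unseated its origin is about 50 mm above the box's origin; seated, 44 mm (plate resting on the rim). 80 g.
- lid_press (a point): Centre of the green 40 mm square press mark on top of the lid, 19.5 mm above the lid's origin: the place to push straight down.
- stack: The rest of the stack: nested orange covers on a dark steel base plate, one loose thing of about 1.2 kg, 124 x 160 mm at the base, 50 mm high (the top of its core, 92 x 128 mm, on which the top cover rests). Origin: centre of its underside. Four sprung pads on its long sides cling to the inside of the top cover's skirt, over about the first 10 mm of lift; about 3 to 8 N in all.
- cover: The top orange cover, loose, a shallow formed tray turned upside down: 104 (x) x 140 (y) mm, 17 mm high, plate 3 mm thick, skirt 14 mm deep and 3 mm thick, 3 mm play around the core of the stack. Origin: centre of the skirt's lower edge, z up, x along the short side. 120 g. Nested, its origin is 36 mm above the stack's origin; the plate's top is 17 mm above its own origin.
- cover_tab (a point): Middle of the top edge of the blue upright tab near the cover's (-x, +y) corner, at (-34, 52, 41) mm in the cover's frame. The tab is 8 mm thick, 26 mm long and stands 24 mm above the plate; its length runs along (-1, 1) of the cover's frame (towards the corner), so the fingers close along (1, 1).
- cover_far (a point): Lower outer corner of the skirt diagonally across from the tab, at (52, -70, 0) mm in the cover's frame: the corner about which the cover peels up.
- tube_rack: Bystander: red tube rack with white tubes, 65 x 130 mm, 46 mm high. Origin: centre of its underside.
- reagent_bottle: Bystander: amber bottle with blue cap, 64 mm across, 125 mm high. Origin: centre of its underside.
- pen_beaker: Bystander: glass beaker with pens, 72 mm across, 125 mm high with the pens. Origin: centre of its underside.
Things that resemble listed ones, but are neither listed nor needed, are in the scene too. What is shaped like the cover but turquoise is not meant. There is more than one size of the lid; the job needs the larger.

How it is judged:
On the way, in this order (a step that is already met when the one before it is completed fails the run):
1. the lid is seated level on the box (z of lid in the frame of box between 0.04 and 0.0458 m and angle between lid's own z axis and vertical below 0.03 rad), for 0.2 s.
2. the cover is lifted at its tab corner, at a slant of over 0.08 rad, while the opposite corner still sits on the stack (within 8 mm of its nested height) (angle between cover's own z axis and vertical above 0.08 rad and z of cover_far in the frame of stack between 0.025 and 0.044 m and z of cover_tab in the frame of stack above 0.085 m and contact force between the fingers and cover above 0.5 N), for 0.1 s.
At the end, for the whole second after the job is handed in: Lid down on the box within 1.8 mm and 0.03 rad. Cover held still by the fingers, touching no lid, box or stack; level within 0.15 rad, centred over the box within 30 mm, sides aligned within 0.25 rad, lower edge 70 to 200 mm above the bench. Stack upright, within 20 mm of its start (all of step 1 and horizontal distance between cover and box below 0.03 m and angle between the x axis of cover and the x axis of box, either way round below 0.25 rad and angle between cover's own z axis and vertical below 0.15 rad and z of cover in the frame of box between 0.07 and 0.2 m and contact force between the fingers and cover above 0.5 N and contact force between cover and lid below 0.05 N and contact force between cover and box below 0.05 N and contact force between cover and stack below 0.05 N and linear speed of cover below 0.03 m/s and distance of stack from where it was at the start of the episode below 0.02 m and angle between stack's own z axis and vertical below 0.03 rad); the arm keeps its last pose, push and grip.
It fails at once if the rest of the stack is lifted, tipped or dragged (distance of stack from where it was at the start of the episode above 0.03 m or angle between stack's own z axis and vertical above 0.1 rad).
It fails at once if a bystander is disturbed (distance of any of tube_rack, reagent_bottle, pen_beaker from where it was at the start of the episode above 0.02 m).
It also fails if it takes over 54 s, if anything falls off the work surface, if the arm or the gripper's body presses on something with over 40 N, if the wrist force passes 120 N, or if a joint passes its speed limit or range.

### The arm

A 6-joint arm with a two-finger parallel gripper is mounted at the origin on the work surface. World frame = base frame: x ahead of the robot, y to its left, z up, the work surface at z = 0. Lengths are in m, angles in rad, forces in N, time in s.
With the tool pointing down it reaches from about 0.275 to 0.725 m from the base axis. Payload 5.6 kg.
Tool frame: the origin (TCP) lies at the very end of the fingers, on their centre line; the grasp point (between the pads) lies 19 mm behind it; z points along the fingers, y is the line along which they close (so a half turn about z gives the same grasp; the last joint's range is limited). The gripper opens to 85 mm and grips with 20 to 120 N. Pads are 22 mm wide; open, the fingers measure 114 mm over their backs; the gripper's body (76 mm by 85 mm) begins 54 mm behind the grasp point. The pads swing forward as they close: fully open they stand 13 mm farther back than shut.
Start: joints at [1.608, 0.255, 0.108, 0, -1.424, -0.285], TCP at [0.135, 0.533, 0.231] pointing down, gripper open.
Joint ranges: [-2.95, 2.95], [-1.21, 1.97], [-1.09, 1.5], [-2.87, 1.71], [-2.94, -0.07], [-3.05, 3.05]. Speed limits (rad/s): [2.57, 2.57, 3.14, 3.14, 3.14, 3.14].

### API

Orientations are given as a unit quaternion [x, y, z, w].
In Python, from workcell import ctrl gives the robot as it stands.
- The arm moves only by the shell command python3 -m crank 'ROWS' [FORCE]. ROWS is JSON, one flat list of numbers, 5 for each row, row after row: the shift along the tool's x, y, z in units of 40 mm (1.0 is 40 mm), then the turn about the tool's z in rad, then the finger opening in mm, from 0 to 85.4. In form: [dx, dy, dz, yaw, hand, dx, dy, dz, yaw, hand, ...]. A call has 1 to 8 rows; each row shifts and turns the commanded pose from where the row before left it, along the tool's axes as they then stand; what a row does not reach is not made up. A row lasts 1/8 s, in which the tool goes at most 62.5 mm and 10.7 degrees, less where a joint would pass 70% of its speed; a pose out of reach is approached as far as the arm can. A call is refused whole if a number of a shift passes 1 or a number of a turn 0.188, either way. A call with a gripper value outside its range is refused whole. The fingers move at their own pace and stop on an object; FORCE is the grip in N (left out, the last holds). Time passes only in rows, so rows that do not move let the fingers close. It gives the time, the measured TCP pose, the force, the opening and the grip force at its end, in the units of the state.
- ctrl.get_state(): the state, without advancing time (a new reading comes with each control period).
- ctrl.snapshot(name): name is "side" or "top"; returns a dict with "image" (384x512x3 uint8, red, green, blue), "depth" (384x512 float32, m along the optical axis (not along the pixel's ray), 0 where there is no reading), "mtx" (3x3 intrinsics, pixels), "k1" (the pictures are not rectified: a ray, as slopes to the right and down, at radius r is drawn at 1 + k1 r^2 times it, then the intrinsics apply), "position" and "attitude" of the camera in the world. Camera axes: x right, y down, z forward; pixel columns grow to the right and rows downward; lengths in m; the calibration is good to about 2 mm. A picture is of the moment at which its call begins.
- ctrl.close_job(): hands the job in; it is judged then, once.
The state is a dict: "time_s": time; "joint_positions": joint angles; "joint_vel": joint speeds; "effort": joint torques, N m; "ee_pos": TCP position; "tool_rot": TCP orientation; "ft_force": force on the tool from outside, world axes, zero at the start; "moment": the same for the moment, N m; "grip_width": finger opening in m; "grip_force": force on a finger pad.
Only numpy, scipy, OpenCV 4.12 (cv2) and the standard library are available. Lean on these libraries where they do the work, as an engineer would, in place of code of your own. Each camera call takes 0.05 s, during which the arm holds its last target. There are 200 camera calls.

## Working session

There is one attempt and no reset: what is moved stays moved. The work goes in short steps, Python scripts to look and compute and a shell command to move; the robot and the scene stay as the last step left them, time stands still between calls to the robot, and variables do not carry over. Pictures are saved under pics/ and viewed, at most 10 in all, crops included, and the job is handed in when it is done.

```bash
mkdir -p pics; cat > h.py <<'E'
import numpy as np, cv2
from scipy.spatial.transform import Rotation as R
from workcell import ctrl
def snap(n,f):
    s=ctrl.snapshot(n); cv2.imwrite('pics/%s.png'%f,s['image'][:,:,::-1]); np.savez('pics/%s.npz'%f,**s); return s
def att(s):
    a=np.array(s['attitude'],float); return a if a.shape==(3,3) else R.from_quat(a).as_matrix()
def world(s):
    K=s['mtx'];k=float(s['k1']);h,w=s['depth'].shape
    u,v=np.meshgrid(np.arange(w),np.arange(h)); 
    p=cv2.undistortPoints(np.stack([u,v],-1).reshape(-1,1,2).astype(np.float64),np.array(K,float),np.array([k,0,0,0.])).reshape(h,w,2)
    d=s['depth'][...,None]; c=np.concatenate([p*d,d],-1)
    return c@att(s).T+np.array(s['position'])
E
python3 - <<'E'
from h import *
for n in('top','side'):
    s=snap(n,n+'0'); print(n,s['position'],s['attitude'],s['k1'],s['mtx'])
a=[cv2.imread('pics/%s0.png'%n) for n in('top','side')]
for n,i in zip(('top','side'),a): cv2.imwrite('pics/%sb.png'%n,cv2.resize(i,(800,600)))
st=ctrl.get_state();print(st)
E
```

```text
top [0.4530791  0.00798882 1.28273711] [ 0.70889376 -0.70208118  0.05253914 -0.04232361] -0.07294541240316282 [[356.93039301   0.         253.09035922]
 [  0.         356.93039301 190.11183374]
 [  0.           0.           1.        ]]
side [ 0.95883048 -1.19217167  0.91228244] [ 0.8731577   0.12307201 -0.0772163  -0.46528116] -0.16444181147947995 [[468.93219214   0.         255.60514681]
 [  0.         468.93219214 186.90813104]
 [  0.           0.           1.        ]]
{'time_s': 0.1, 'joint_positions': array([ 1.60760413e+00,  2.55689702e-01,  1.07127540e-01, -3.85483157e-04,
       -1.42388663e+00, -2.84602635e-01]), 'joint_vel': array([-0.00062324, -0.0010411 ,  0.00238248, -0.00014155, -0.00026807,
        0.00133122]), 'effort': array([-1.77831287e-03, -3.87605774e+01,  2.38474166e+01,  5.37781075e+00,
       -3.74928029e-03,  6.41447002e-07]), 'ee_pos': array([0.13474681, 0.53278915, 0.2304883 ]), 'tool_rot': array([ 9.92330665e-01, -1.23608788e-01, -5.59761900e-05,  8.46093359e-04]), 'ft_force': array([-0.47522331, -0.02854069,  0.14694224]), 'moment': array([-0.01486082,  0.01240715, -0.01280548]), 'grip_force': 0.0, 'grip_width': 0.08545435237997809}
```

View pics/topb.png

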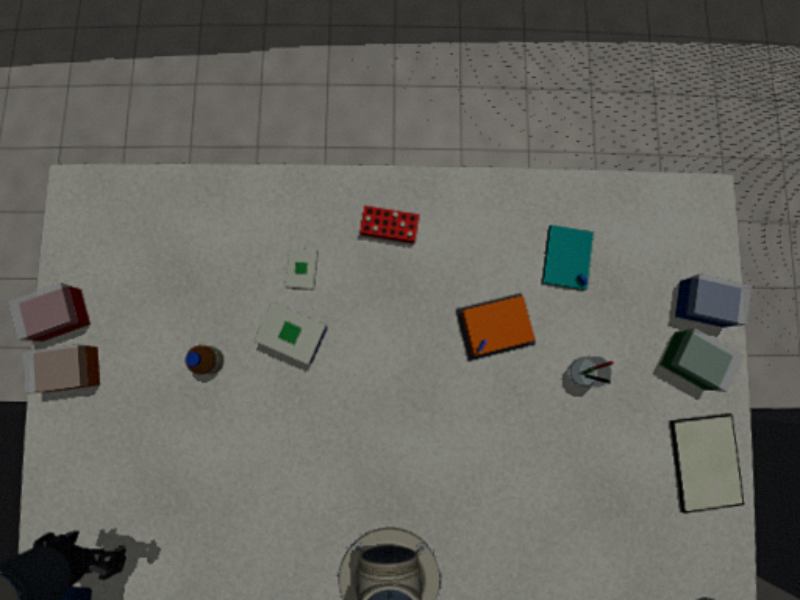

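View pics/sideb.png

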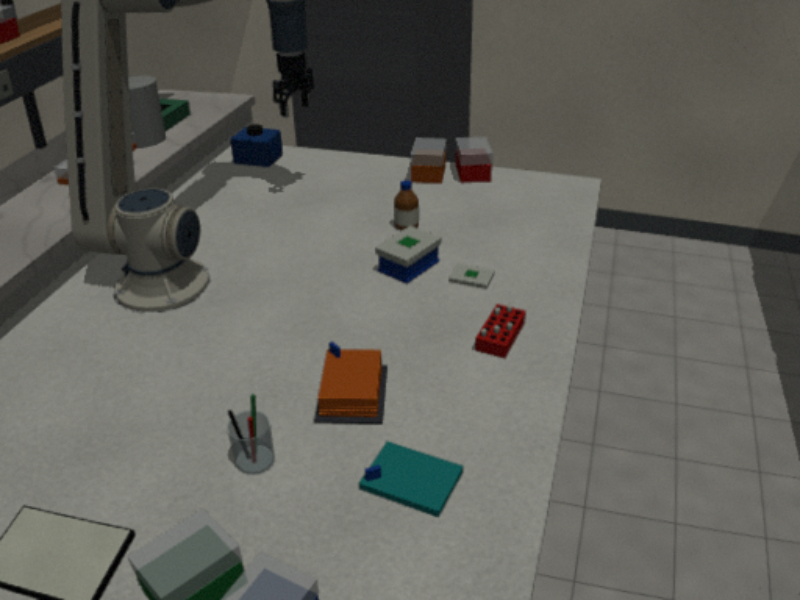

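The top picture (800x600) shows two white lids with a green mark: the larger one on the blue box at (290,333), and a small one on the bench at (301,268). It also shows two covers with a blue tab: orange on the dark base at (496,326), tab at (482,347), and turquoise at (569,257). I choose the lid at (290,333) and the orange cover at (496,326). Next I measure both and check them in a crop.

```bash
python3 - <<'E'
from h import *
for n,boxes in(('top',dict(lid=(235,285,350,385),cov=(445,280,548,372))),('side',dict(lid=(365,220,450,285),cov=(305,335,395,425)))):
    s=dict(np.load('pics/%s0.npz'%n)); W=world(s); im=s['image']; hsv=cv2.cvtColor(im,cv2.COLOR_RGB2HSV)
    H,S,V=[hsv[...,i].astype(int) for i in range(3)]
    for k,b in boxes.items():
        b=[int(x*.64) for x in b]; m=np.zeros(H.shape,bool); m[b[1]:b[3],b[0]:b[2]]=1; m&=s['depth']>0
        if k=='lid':
            masks=dict(green=m&(H>45)&(H<80)&(S>120),plate=m&(W[...,2]>.05)&(W[...,2]<.09))
        else: masks=dict(orange=m&(H<16)&(S>150)&(W[...,2]>.043),tab=m&(H>100)&(H<130)&(S>110))
        for q,mm in masks.items():
            P=W[mm]; z=P[:,2]; r=cv2.minAreaRect((P[:,:2]*1000).astype(np.float32))
            print(n,k,q,len(P),'mean',P.mean(0).round(4),'z pct',np.percentile(z,[5,50,95]).round(4),'rect',r)
            if q!='tab':
                A=np.c_[P[:,:2]-P[:,:2].mean(0),np.ones(len(P))]; print('   plane',np.linalg.lstsq(A,z,rcond=None)[0].round(3), 'corners',cv2.boxPoints(r).round(0).tolist())
            else:
                C=np.cov(P[:,:2].T);w,v=np.linalg.eigh(C);print('   tab axis',v[:,1],np.sqrt(w), 'toppts',P[z>np.percentile(z,60)].mean(0))
s=cv2.imread('pics/top0.png')
cv2.imwrite('pics/c.png',np.hstack([cv2.resize(s[175:245,150:225],(400,373),interpolation=2),cv2.resize(s[175:245,280:355],(400,373),interpolation=2)]))
E
```

```text
top lid green 118 mean [0.5378 0.2226 0.0678] z pct [0.064  0.0677 0.0717] rect ((537.9545288085938, 222.50791931152344), (36.514984130859375, 36.912288665771484), 68.18849182128906)
   plane [0.016 0.025 0.068] corners [[514.0, 212.0], [548.0, 199.0], [562.0, 233.0], [528.0, 246.0]]
top lid plate 1037 mean [0.5371 0.2203 0.0664] z pct [0.0623 0.0665 0.0706] rect ((538.0499267578125, 222.12350463867188), (133.9441680908203, 91.30020141601562), 67.52900695800781)
   plane [0.001 0.007 0.066] corners [[470.0, 178.0], [555.0, 143.0], [606.0, 267.0], [521.0, 301.0]]
top cov orange 1145 mean [ 0.56   -0.239   0.0517] z pct [0.0479 0.0516 0.0556] rect ((559.1558837890625, -238.9056396484375), (103.78229522705078, 141.83348083496094), 14.396461486816406)
   plane [ 0.002 -0.002  0.052] corners [[491.0, -183.0], [527.0, -320.0], [627.0, -295.0], [592.0, -157.0]]
top cov tab 24 mean [ 0.515  -0.2011  0.0499] z pct [0.0037 0.0741 0.0789] rect ((515.2330322265625, -213.573486328125), (159.9149169921875, 76.7567367553711), 65.36109924316406)
   tab axis [0.46602221 0.88477302] [0.01979098 0.0314
[... 511 characters left out ...]
4375)
   plane [-0.025  0.044  0.066] corners [[463.0, 178.0], [559.0, 138.0], [613.0, 270.0], [517.0, 310.0]]
side cov orange 1171 mean [ 0.5656 -0.2481  0.0521] z pct [0.0474 0.0524 0.0553] rect ((562.0526123046875, -239.96487426757812), (101.72563934326172, 142.7668914794922), 14.699238777160645)
   plane [-0.006  0.014  0.052] corners [[495.0, -184.0], [531.0, -322.0], [629.0, -296.0], [593.0, -158.0]]
side cov tab 35 mean [ 0.5176 -0.201   0.0688] z pct [0.0572 0.0705 0.0777] rect ((516.0874633789062, -199.15443420410156), (9.66970157623291, 22.504905700683594), 63.589202880859375)
   tab axis [-0.87554917  0.48312901] [0.00240481 0.00673046] toppts [ 0.51710084 -0.20110709  0.07557737]
```

View pics/c.png

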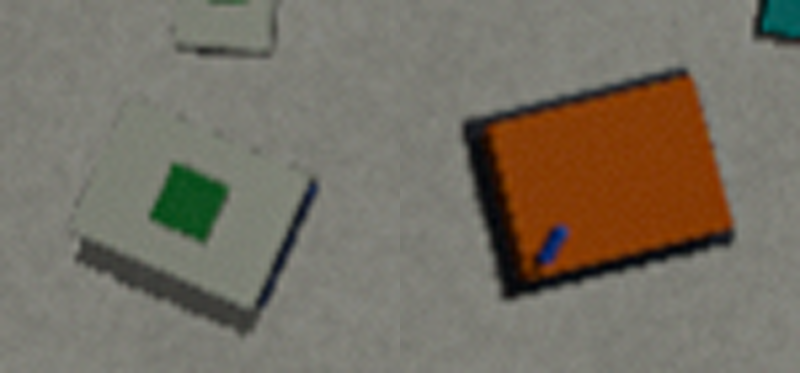

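The crop confirms the larger lid over the blue box, level and unseated (top at 68 mm, as it should be). The orange cover sits on the dark base with its top at 52 mm (expected 53), and its tab is where the frame predicts. I'll go over the lid with the fingers closed.

```bash
cat > to.py <<'E'
import sys
from h import *
x,y,z,a=map(float,sys.argv[1:5])
s=ctrl.get_state(); M=R.from_quat(s['tool_rot']).as_matrix(); p=np.array(s['ee_pos'])
ang=np.arctan2(M[1,0],M[0,0]); t=np.deg2rad(a); dy=-((t-ang+np.pi/2)%np.pi-np.pi/2)
print('t',s['time_s'],'pos',p.round(4),'xang',np.rad2deg(ang).round(2),'q6',s['joint_positions'][5].round(3),'z',M[:,2].round(3),'F',s['ft_force'].round(2),'grip',s['grip_force'],s['grip_width'])
print('units',(M.T@(np.array([x,y,z])-p)/.04).round(3),'yaw',dy.round(3))
E
python3 -m crank '[0.73,0.317,0,0,0,0.73,0.317,0,0,0,0.73,0.317,0,0,0,0.73,0.317,0,0,0,0.73,0.317,0,0,0,0.73,0.317,0,0,0,0.73,0.317,0,0,0,0.73,0.317,0,0,0]'
python3 -m crank '[0.73,0.317,0,0,0,0.73,0.317,0,0,0,0.73,0.317,0,0,0,0.73,0.317,0,0,0,0.73,0.317,0,0,0,0.73,0.317,0,0,0,0.73,0.317,0,0,0,0,0,0,0,0]'
python3 to.py 0.538 0.2222 0.08 -14
```

```text
time_s: 1.1
ee_pos: [0.337, 0.3766, 0.2309]
tool_rot: [0.992, -0.124, -0.0, 0.0]
ft_force: [-0.3, 1.1, -0.5]
grip_width: 0.0002
grip_force: 0.0
time_s: 2.1
ee_pos: [0.5137, 0.24, 0.2303]
tool_rot: [0.992, -0.125, -0.001, 0.001]
ft_force: [-0.1, -0.5, -0.3]
grip_width: 0.0005
grip_force: 0.0
t 2.1 pos [0.5137 0.24   0.2303] xang -14.35 q6 0.607 z [-0.001 -0.001 -1.   ] F [-0.06 -0.47 -0.29] grip 0.0 0.0005157355312787839
units [0.703 0.275 3.757] yaw -0.006
```

```bash

python3 -m crank '[0.7,0.28,0,0,0,0,0,0.9,0,0,0,0,0.9,0,0,0,0,0.9,0,0,0,0,0.8,0,0,0,0,0.2,0,0,0,0,0,0,0]'
python3 to.py 0.538 0.2222 0.0635 -14
```

```text
time_s: 2.98
ee_pos: [0.5372, 0.2239, 0.0837]
tool_rot: [0.992, -0.123, 0.0, 0.0]
ft_force: [0.4, 0.5, 0.1]
grip_width: -0.0002
grip_force: 0.0
t 2.975 pos [0.5372 0.2239 0.0837] xang -14.17 q6 0.66 z [ 0. -0. -1.] F [0.41 0.54 0.07] grip 0.0 -0.00015363025044341148
units [0.029 0.038 0.505] yaw -0.003
```

```bash

python3 -m crank '[0.03,0.03,0.15,0,0,0,0,0.1,0,0,0,0,0.1,0,0,0,0,0.05,0,0,0,0,0.05,0,0,0,0,0,0,0]'
python3 -m crank '[0,0,0.04,0,0,0,0,0.03,0,0,0,0,0,0,0]'
```

```text
time_s: 3.72
ee_pos: [0.5388, 0.2224, 0.0662]
tool_rot: [0.992, -0.123, 0.001, -0.0]
ft_force: [-0.5, -0.4, 4.4]
grip_width: 0.0001
grip_force: 2.3
time_s: 4.1
ee_pos: [0.5388, 0.2226, 0.0636]
tool_rot: [0.992, -0.123, 0.001, -0.001]
ft_force: [-1.7, 0.0, 6.2]
grip_width: -0.0
grip_force: 3.1
```

```bash

python3 -m crank '[0,0,0.03,0,0,0,0,0.02,0,0,0,0,0,0,0]'
python3 -m crank '[0,0,0.04,0,0,0,0,0,0,0,0,0,0,0,0]'
```

```text
time_s: 4.47
ee_pos: [0.5389, 0.2225, 0.0635]
tool_rot: [0.992, -0.123, 0.001, -0.001]
ft_force: [-6.1, -0.8, 17.9]
grip_width: 0.0004
grip_force: 8.9
time_s: 4.85
ee_pos: [0.5389, 0.2226, 0.0635]
tool_rot: [0.992, -0.123, 0.002, -0.001]
ft_force: [-11.5, -1.3, 26.8]
grip_width: 0.0004
grip_force: 13.5
```

```bash

python3 -m crank '[0,0,-0.5,0,0,0,0,-0.9,0,0,0,0,-0.9,0,0,0,0,0,0,0]'
python3 - <<'E'
from h import *
s=snap('top','top1');W=world(s);b=[int(v*.64) for v in(235,285,350,385)]
m=np.zeros(W.shape[:2],bool);m[b[1]:b[3],b[0]:b[2]]=1;m&=(s['depth']>0)&(W[...,2]>.05)&(W[...,2]<.08)
P=W[m];A=np.c_[P[:,:2]-P[:,:2].mean(0),np.ones(len(P))];print(len(P),np.linalg.lstsq(A,P[:,2],rcond=None)[0].round(4))
E
python3 to.py 0.5146 -0.1977 0.12 -30.5
```

```text
time_s: 5.35
ee_pos: [0.5397, 0.2231, 0.154]
tool_rot: [0.992, -0.123, 0.002, -0.002]
ft_force: [-0.5, -0.9, 0.2]
grip_width: -0.0001
grip_force: 0.0
528 [0.0052 0.0054 0.0607]
t 5.4 pos [0.5385 0.2227 0.1519] xang -14.2 q6 0.663 z [ 0.002  0.002 -1.   ] F [-0.   -0.16 -0.99] grip 0.0 -0.000322998361523885
units [ 1.997 10.337  0.776] yaw 0.284
```

The lid dropped 5.7 mm and is level, so it is seated. Next, the tab.

```bash

python3 -m crank '[0.142,0.738,0,0,30,0.142,0.738,0,0,30,0.142,0.738,0,0,30,0.142,0.738,0,0,30,0.142,0.738,0,0,30,0.142,0.738,0,0,30,0.142,0.738,0,0,30,0.142,0.738,0,0,30]'
python3 -m crank '[0.142,0.738,0,0,30,0.142,0.738,0,0,30,0.142,0.738,0,0,30,0.142,0.738,0,0,30,0.142,0.738,0,0,30,0.142,0.738,0,0.142,30,0,0,0,0.142,30,0,0,0,0,30]'
python3 to.py 0.5146 -0.1977 0.1 -30.5
```

```text
time_s: 6.4
ee_pos: [0.5232, -0.0188, 0.1493]
tool_rot: [0.992, -0.124, -0.001, 0.0]
ft_force: [-0.6, -0.1, 0.1]
grip_width: 0.0301
grip_force: 0.0
time_s: 7.4
ee_pos: [0.513, -0.198, 0.1495]
tool_rot: [0.965, -0.263, -0.001, -0.0]
ft_force: [0.3, 0.4, -0.6]
grip_width: 0.0302
grip_force: 0.0
t 7.4 pos [ 0.513  -0.198   0.1495] xang -30.45 q6 1.124 z [-0.002  0.001 -1.   ] F [ 0.28  0.37 -0.57] grip 0.0 0.030220285342854016
units [ 0.033 -0.028  1.236] yaw 0.001
```

```bash

python3 -m crank '[0.03,-0.03,0.7,0,30,0,0,0.7,0,30,0,0,0.5,0,30,0,0,0.34,0,30,0,0,0,0,30]'
python3 - <<'E'
from h import *
s=snap('side','side1');snap('top','top2')
a=cv2.imread('pics/side1.png')[195:275,190:260];b=cv2.imread('pics/top2.png')[170:250,280:350]
cv2.imwrite('pics/c2.png',np.hstack([cv2.resize(i,(400,457),interpolation=2) for i in(a,b)]))
E
python3 to.py 0.5146 -0.1977 0.06 -30.5
```

```text
time_s: 8.02
ee_pos: [0.5147, -0.1972, 0.0602]
tool_rot: [0.965, -0.262, -0.001, 0.0]
ft_force: [0.4, 0.4, 0.3]
grip_width: 0.03
grip_force: 0.0
t 8.125 pos [ 0.5159 -0.1976  0.0619] xang -30.4 q6 1.122 z [ 0.001 -0.    -1.   ] F [ 0.06 -0.61  0.61] grip 0.0 0.029999395345353622
units [-0.027  0.02   0.047] yaw 0.002
```

View pics/c2.png

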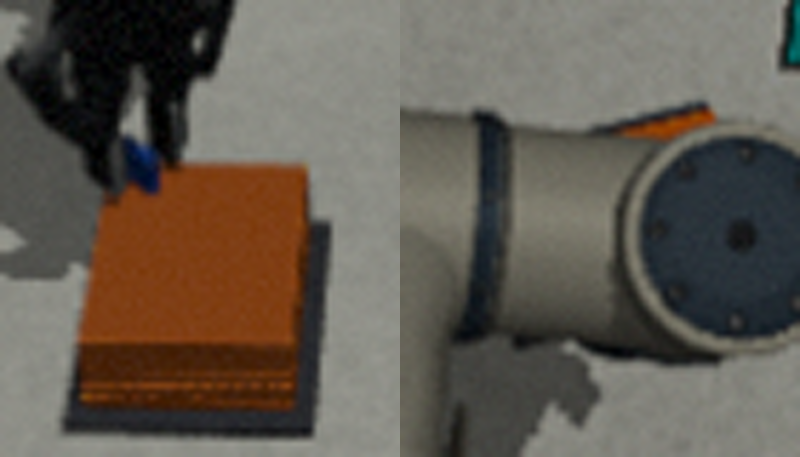

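The side crop shows the blue tab at (140,165), between the two fingers and clear of both. I'll close at 20 N so the tab can pivot in the grip, then lift in small steps.

```bash

cat > tilt.py <<'E'
from h import *
import sys
s=snap('side',sys.argv[1]);W=world(s);hsv=cv2.cvtColor(s['image'],cv2.COLOR_RGB2HSV).astype(int)
m=(hsv[...,0]<16)&(hsv[...,1]>150)&(s['depth']>0)&(W[...,2]>.04)
m[:,:150]=0;m[:,400:]=0;m[:140]=0;m[300:]=0
n,l,st,c=cv2.connectedComponentsWithStats(m.astype(np.uint8));P=W[l==1+st[1:,4].argmax()]
rng=np.random.default_rng(0);best=0
for _ in range(400):  # RANSAC for the plate among plate and skirt points
    q=P[rng.choice(len(P),3,False)];v=np.cross(q[1]-q[0],q[2]-q[0]);v/=np.linalg.norm(v)+1e-12
    if abs(v[2])<.8: continue
    k=abs((P-q[0])@v)<.003
    if k.sum()>best: best=k.sum();B=k
Q=P[B];c=Q.mean(0);A=np.c_[Q[:,:2]-c[:2],np.ones(len(Q))];g=np.linalg.lstsq(A,Q[:,2],rcond=None)[0]
r=cv2.minAreaRect((Q[:,:2]*1000).astype(np.float32))
print('plate n',len(Q),'grad',g[:2].round(3),'tilt',np.hypot(*g[:2]).round(3),'z at mean',g[2].round(4),'rect',np.round(r[0],1),np.round(r[1],1),round(r[2],1))
for n,p in(('tab',(.5146,-.1977)),('ctr',(.5605,-.2395)),('far',(.594,-.320))): print(n,(g[2]+g[:2]@(np.array(p)-c[:2])).round(4))
E
python3 -m crank '[0,0,0,0,0,0,0,0,0,0,0,0,0,0,0,0,0,0,0,0]' 20
python3 tilt.py t0
python3 -m crank '[0,0,-0.08,0,0,0,0,-0.08,0,0,0,0,0,0,0]'
python3 tilt.py t1
```

```text
time_s: 8.62
ee_pos: [0.5161, -0.1976, 0.0622]
tool_rot: [0.965, -0.263, 0.001, -0.0]
ft_force: [-0.6, 2.0, 6.3]
grip_width: 0.0075
grip_force: 24.3
plate n 1000 grad [-0.001  0.009] tilt 0.009 z at mean 0.0525 rect [ 561.6 -241. ] [103.3 140.9] 15.1
tab 0.053
ctr 0.0525
far 0.0518
time_s: 9.05
ee_pos: [0.5158, -0.1974, 0.0676]
tool_rot: [0.965, -0.263, 0.0, -0.0]
ft_force: [3.8, -0.2, -3.9]
grip_width: 0.0074
grip_force: 23.1
plate n 1014 grad [-0.022  0.028] tilt 0.036 z at mean 0.0556 rect [ 561.4 -241.9] [103.1 140.3] 15.5
tab 0.058
ctr 0.0558
far 0.0528
```

It pivots as wanted: the tab side is up 5 mm and the far corner about 1 mm. I continue the lift.

```bash

python3 -m crank '[0,0,-0.08,0,0,0,0,-0.08,0,0,0,0,-0.08,0,0,0,0,0,0,0]'
python3 tilt.py t2
python3 -m crank '[0,0,-0.06,0,0,0,0,-0.06,0,0,0,0,0,0,0]'
python3 tilt.py t3
```

```text
time_s: 9.6
ee_pos: [0.5159, -0.1975, 0.0779]
tool_rot: [0.965, -0.263, 0.001, -0.0]
ft_force: [3.6, 0.8, -3.2]
grip_width: 0.0076
grip_force: 23.2
plate n 1066 grad [-0.083  0.072] tilt 0.11 z at mean 0.0609 rect [ 560.1 -240.9] [102.8 138.1] 14.6
tab 0.0682
ctr 0.0614
far 0.0528
time_s: 10.02
ee_pos: [0.5152, -0.1976, 0.0824]
tool_rot: [0.965, -0.263, -0.0, 0.0]
ft_force: [1.7, -1.1, -1.8]
grip_width: 0.0073
grip_force: 23.5
plate n 1035 grad [-0.101  0.081] tilt 0.13 z at mean 0.0642 rect [ 558.8 -239. ] [102.1 141.1] 15.0
tab 0.0726
ctr 0.0646
far 0.0547
```

The peel is achieved: slant 0.13, tab about 20 mm up, far corner within 3 mm of nested. I tighten the grip, lift clear, and check the tilt.

```bash

python3 -m crank '[0,0,0,0,0,0,0,0,0,0,0,0,-0.2,0,0,0,0,-0.4,0,0,0,0,-0.7,0,0,0,0,-0.7,0,0,0,0,0,0,0]' 120
python3 tilt.py t4; python3 to.py 0.47 0.03 0.14 -30.5
python3 - <<'E'
from h import *
a=cv2.imread('pics/t4.png');cv2.imwrite('pics/t4b.png',cv2.resize(a[150:300,150:350],(800,600)))
E
```

```text
time_s: 10.95
ee_pos: [0.5161, -0.1981, 0.1646]
tool_rot: [0.965, -0.263, 0.002, 0.0]
ft_force: [0.1, 1.3, -1.3]
grip_width: 0.0047
grip_force: 118.5
plate n 1137 grad [-0.099  0.07 ] tilt 0.121 z at mean 0.1465 rect [ 559.3 -239.7] [102.4 139.1] 14.4
tab 0.1545
ctr 0.1471
far 0.1381
t 11.0 pos [ 0.5152 -0.1976  0.1628] xang -30.5 q6 1.121 z [ 0.001  0.    -1.   ] F [ 0.01  0.28 -1.68] grip 118.52057001013691 0.004437834661678396
units [-3.862 -4.329  0.569] yaw 0.0
```

View pics/t4b.png

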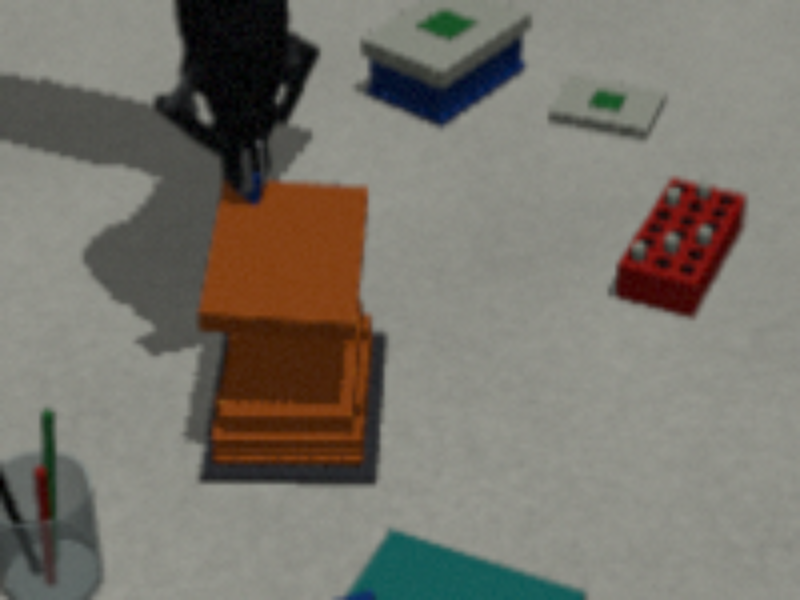

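The crop shows the cover at (285,250), held by the tab with its far corner low, and the stack standing unchanged below it. I'll level the cover on the free bench between stack and box, with a light grip.

```bash

python3 -m crank '[-0.25,-0.2,0,0,0,-0.483,-0.377,0,0,0,-0.483,-0.377,0,0,0,-0.483,-0.377,0,0,0,-0.483,-0.377,0,0,0,-0.483,-0.377,0,0,0,-0.483,-0.377,0,0,0,-0.483,-0.377,0,0,0]'
python3 -m crank '[-0.483,-0.377,0,0,0,-0.483,-0.377,0.1,0,0,-0.23,-0.18,0.4,0,0,0,0,0.7,0,0,0,0,0.7,0,0,0,0,0.5,0,0,0,0,0.35,0,0,0,0,0,0,0]'
python3 to.py 0.425 0.03 0.026 -30.5
```

```text
time_s: 12.0
ee_pos: [0.4462, -0.0251, 0.161]
tool_rot: [0.965, -0.263, -0.001, 0.001]
ft_force: [0.7, -0.6, -0.8]
grip_width: 0.0041
grip_force: 118.5
time_s: 13.0
ee_pos: [0.4235, 0.03, 0.0506]
tool_rot: [0.965, -0.263, -0.002, 0.001]
ft_force: [-0.5, -0.1, -1.6]
grip_width: 0.0042
grip_force: 118.4
t 13.0 pos [0.4235 0.03   0.0506] xang -30.47 q6 0.597 z [-0.004 -0.002 -1.   ] F [-0.54 -0.06 -1.64] grip 118.44632506370544 0.004176412850105912
units [ 0.034 -0.02   0.615] yaw 0.001
```

```bash

sed -i "s/&(W\[...,2\]>.04)/\&(W[...,2]>.006)\&(W[...,1]>-.11)\&(W[...,1]<.35)/; s/m\[:,:150\]=0;m\[:,400:\]=0;m\[:140\]=0;m\[300:\]=0/m[:100]=0/" tilt.py
python3 -m crank '[0,0,0.1,0,0,0,0,0.1,0,0,0,0,0.1,0,0,0,0,0.1,0,0,0,0,0.1,0,0,0,0,0,0,0]' 20
python3 tilt.py t5
python3 -m crank '[0,0,0.06,0,0,0,0,0.06,0,0,0,0,0,0,0]'
python3 tilt.py t6
```

```text
time_s: 13.75
ee_pos: [0.4265, 0.0308, 0.0325]
tool_rot: [0.965, -0.262, 0.001, -0.001]
ft_force: [0.2, 2.3, 2.6]
grip_width: 0.0046
grip_force: 118.5
plate n 624 grad [-0.042  0.011] tilt 0.044 z at mean 0.0202 rect [473.1 -15.3] [102.  142.2] 14.9
tab 0.0164
ctr 0.014
far 0.0117
time_s: 14.18
ee_pos: [0.4253, 0.0303, 0.027]
tool_rot: [0.965, -0.263, -0.0, 0.0]
ft_force: [-1.1, 1.6, 1.7]
grip_width: 0.0046
grip_force: 118.0
plate n 631 grad [0.002 0.003] tilt 0.003 z at mean 0.0171 rect [473.6 -17.2] [102.3 142.4] 14.5
tab 0.0167
ctr 0.0167
far 0.0166
```

It is level now. I lift and check that it stays so, then turn it to line up with the box.

```bash

python3 -m crank '[0,0,0,0,0,0,0,0,0,0,0,0,-0.3,0,0,0,0,-0.6,0,0,0,0,-0.7,0,0,0,0,-0.7,0,0,0,0,-0.6,0.1,0,0,0,-0.2,0.15,0]' 120
python3 -m crank '[0,0,0,0.15,0,0,0,0,0.15,0,0,0,0,0.095,0,0,0,0,0,0]'
python3 tilt.py t7; python3 to.py 0.526 0.283 0.15 -67.4
```

```text
time_s: 15.22
ee_pos: [0.4261, 0.0305, 0.1534]
tool_rot: [0.924, -0.383, 0.001, -0.001]
ft_force: [0.4, -0.4, -1.2]
grip_width: 0.0044
grip_force: 117.8
time_s: 15.72
ee_pos: [0.4254, 0.0303, 0.1517]
tool_rot: [0.832, -0.555, -0.0, -0.0]
ft_force: [0.2, 0.6, -1.8]
grip_width: 0.0045
grip_force: 117.9
plate n 677 grad [-0.007  0.014] tilt 0.015 z at mean 0.1411 rect [435.9 -35.3] [138.4 107.2] 66.9
tab 0.1385
ctr 0.1376
far 0.1362
t 15.775 pos [0.4254 0.0304 0.1516] xang -67.32 q6 -0.046 z [-0.  0. -1.] F [ 0.36  0.16 -2.24] grip 117.87763953208923 0.004349284691458897
units [-4.858 -4.756  0.04 ] yaw 0.001
```

```bash

python3 -m crank '[-0.2,-0.2,0,0,0,-0.41,-0.4,0,0,0,-0.41,-0.4,0,0,0,-0.41,-0.4,0,0,0,-0.41,-0.4,0,0,0,-0.41,-0.4,0,0,0,-0.41,-0.4,0,0,0,-0.41,-0.4,0,0,0]'
python3 -m crank '[-0.41,-0.4,0,0,0,-0.41,-0.4,0,0,0,-0.41,-0.4,0,0,0,-0.41,-0.4,0,0,0,-0.41,-0.4,0.05,0,0,-0.2,-0.2,0.1,0,0,0,0,0,0,0,0,0,0,0,0]'
python3 tilt.py t8; python3 to.py 0.5265 0.285 0.146 -67.4
```

```text
time_s: 16.77
ee_pos: [0.4898, 0.1914, 0.1512]
tool_rot: [0.832, -0.555, 0.0, 0.0]
ft_force: [-0.4, 0.2, -1.6]
grip_width: 0.0045
grip_force: 117.9
time_s: 17.77
ee_pos: [0.5358, 0.3063, 0.1453]
tool_rot: [0.832, -0.555, 0.0, 0.0]
ft_force: [-0.3, -1.5, -2.0]
grip_width: 0.0047
grip_force: 118.0
plate n 456 grad [-0.01  -0.022] tilt 0.024 z at mean 0.1334 rect [547.6 241.2] [148.1 106.7] 67.4
tab 0.1432
ctr 0.1437
far 0.1451
t 17.825 pos [0.5359 0.3062 0.1455] xang -67.45 q6 -0.379 z [ 0. -0. -1.] F [ 0.24 -0.8  -1.02] grip 118.00711512565613 0.004599034928479101
units [ 0.4    0.42  -0.011] yaw -0.001
```

I counted two moves too many; correct that and check.

```bash

python3 -m crank '[0.2,0.21,0,0,0,0.2,0.2,0,0,0,0,0,0,0,0,0,0,0,0,0,0,0,0,0,0]'
python3 tilt.py t9; python3 to.py 0.5265 0.285 0.146 -67.4
python3 - <<'E'
from h import *
s=dict(np.load('pics/t9.npz'));a=cv2.imread('pics/t9.png');cv2.imwrite('pics/t9b.png',cv2.resize(a[100:280,160:400],(800,600)))
E
```

```text
time_s: 18.45
ee_pos: [0.527, 0.2859, 0.1453]
tool_rot: [0.832, -0.555, 0.0, -0.0]
ft_force: [-0.4, -0.0, -1.4]
grip_width: 0.0044
grip_force: 117.8
plate n 458 grad [ 0.001 -0.02 ] tilt 0.02 z at mean 0.1337 rect [539. 220.] [145.  108.8] 66.8
tab 0.1421
ctr 0.143
far 0.1447
t 18.5 pos [0.527  0.2859 0.1452] xang -67.42 q6 -0.363 z [-0.  0. -1.] F [-0.93 -0.32 -0.85] grip 117.8412652015686 0.004609539398644256
units [ 0.017  0.021 -0.02 ] yaw -0.0
```

View pics/t9b.png

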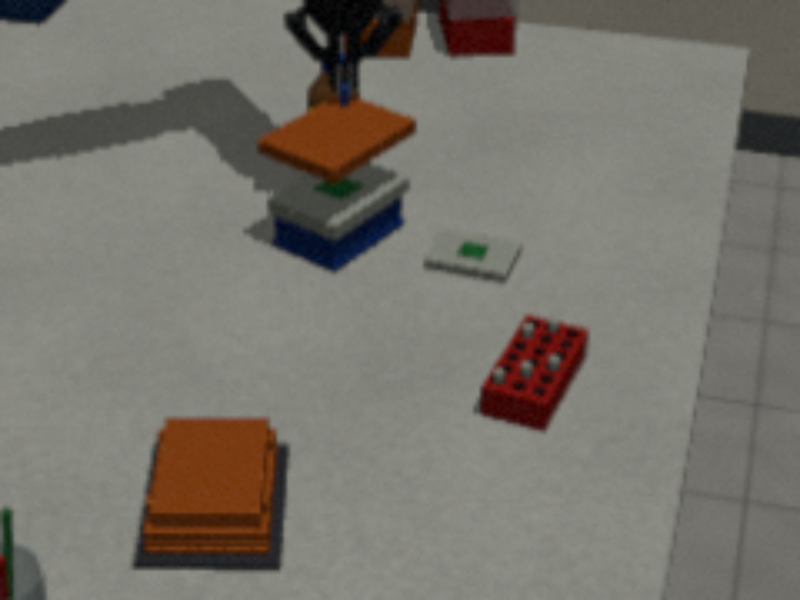

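The picture shows the cover at (335,138), level and aligned above the seated lid at (340,195) with a clear gap. The stack at (215,490) stands unmoved.

```bash
python3 -c "from workcell import ctrl;print(ctrl.close_job())"
```

```text
the job is handed in; nothing more can be done
None
```

The job is handed in, with no verdict returned. The lid is seated level, the cover was peeled off by its tab at about 0.13 rad, and it is held level and centred over the box (about 2 mm off), roughly 55 mm above the lid; I levelled it briefly on the bare bench on the way.

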